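# Snap the end cap of a foil roll home

## Task

The red end cap on the gold foil roll still stands proud: take the seating tool from its wooden dish, set its white face squarely on the cap and press gently straight down until the cap clicks fully home, stopping once it has clicked. Then stand the tool upright back in its dish and let go, leaving the silver roll, the brass die and the cards where they are.

Things in the scene. Friction and masses are not known exactly. Their poses are not given: they have to be found in the camera images.
- rest: dark steel round foot, 92 mm across and 10 mm high, fixed to the bench; origin at the centre of its underside, z up. It carries (on a black spindle) the gold roll on a rubber cushion.
- gold_rim (a point): centre of the flat top rim of the gold foil roll, z up. Gold cylinder 67 mm across with a white core 52 mm across, upright on the rest. The rim stands 62 to 72 mm above the bench, different each time. Under load the roll also sinks on its cushion (from about 3 N, to a hard stop 3 mm down by about 8 N) and comes back when released.
- cap: red plastic snap-in end cap: round flat flange 40 mm across and 4 mm thick with a plug already started in the bore of the gold roll, so it can only slide straight down. Origin at the centre of the flange's underside, z up: 3.6 mm above the rim at the start, level with the rim when home.
- tool: seating tool, 54 mm high, 200 g: white nylon pressing disc 36 mm across and 12 mm thick, with a blue square handle 24 by 24 mm and 42 mm high standing on it. Origin at the centre of the white underside (the pressing face), z up, x and y square to the handle's sides. It stands in the dish with its face 6 mm above the bench.
- tool_grip (a point): point on the axis of the tool's handle 34 mm above its pressing face, a good place for the TCP (fingertips then end 3 mm above the white disc)
- dish: round wooden dish fixed to the bench, 72 mm across and 12 mm high with a flat recess 52 mm across whose floor is 6 mm above the bench; origin at the centre of its underside. The tool starts in it and returns to it.
- silver_roll: silver foil roll, loose, standing upright, 67 mm across and 64 mm high, its red cap already home; origin at the centre of its underside. Leave alone.
- die: brass stamping die, loose, 50 by 70 mm and 15 mm high, origin at the centre of its underside. Leave alone.
- cards: stack of white cards, loose, 55 by 90 mm and 35 mm high, origin at the centre of its underside. Leave alone.
- cap_top (a point): centre of the cap's flat top, where the tool presses. Pressed, it resists more and more, up to 11 to 15 N some 2 mm before home; then it clicks: the resistance drops suddenly and the cap draws itself home, where it is hard and stays. Let go before that, it springs back up. It cracks if pressed with more than 25 N.
Things that resemble listed ones, but are neither listed nor needed, are in the scene too. What is shaped like the dish but blue or purple is not meant.

How it is judged (in metres and radians):
On the way, in this order (a step that is already met when the one before it is completed fails the run):
1. the tool is held in the fingers, clear of its dish (z of tool in the frame of dish above 0.025 m and contact force between the fingers and tool above 0.5 N), for 0.1 s.
2. the cap is home under the tool: within 1 mm of the rim, with the tool's face within 10 mm of the cap's axis and at most 12 mm above its top (z of cap in the frame of gold_rim below 0.001 m and horizontal distance between tool and cap below 0.01 m and z of tool in the frame of cap below 0.016 m), for 0.1 s.
At the end, for the whole second after the job is handed in: The cap is home on the gold roll (within 1 mm of the rim); the tool stands upright (0.1 rad), at rest and released on the floor of its dish, within 12 mm of its centre (z of cap in the frame of gold_rim below 0.001 m and horizontal distance between tool and dish below 0.012 m and z of tool in the frame of dish below 0.009 m and angle between tool's own z axis and vertical below 0.1 rad and linear speed of tool below 0.02 m/s and contact force between the fingers and tool below 0.1 N); the robot touches nothing.
It fails at once if the cap is pressed with more than 25 N (contact force between tool and cap above 25 N).
It fails at once if the cap is touched by the fingers or arm instead of the tool (contact force between the arm and cap above 1 N).
It fails at once if the cap is pressed with the tool leaning by more than 0.15 rad or more than 9 mm off its axis (contact force between tool and cap above 5 N and (angle between the z axis of tool and the z axis of gold_rim, either way round above 0.15 rad or horizontal distance between tool and cap above 0.009 m)).
It fails at once if the silver roll, the die or the cards are disturbed (moved 15 mm) (distance of any of silver_roll, die, cards from where it was at the start of the episode above 0.015 m).
It also fails if it takes over 54 s, if anything falls off the work surface, if the arm or the gripper's body presses on something with over 40 N, if the wrist force passes 120 N, or if a joint passes its speed limit or range.

## Robot

A 6-joint arm with a two-finger parallel gripper is mounted at the origin on the work surface. World frame = base frame: x ahead of the robot, y to its left, z up, the work surface at z = 0. Lengths are in mm, angles in rad, forces in N, time in s.
With the tool pointing down it reaches from about 275 to 825 mm from the base axis. Payload 4.9 kg.
Tool frame: the origin (TCP) lies between the finger pads, 19 mm behind the fingertips; this is the grasp point; z points along the fingers, y is the line along which they close (so a half turn about z gives the same grasp; the last joint's range is limited). The gripper opens to 85 mm and grips with 20 to 120 N. Pads are 22 mm wide; open, the fingers measure 114 mm over their backs; the gripper's body (76 mm by 85 mm) begins 54 mm behind the grasp point. The pads swing forward as they close: fully open they stand 13 mm farther back than shut.
Start: joints at [1.027, 0.326, -0.193, 1.052, 0, 1.437], TCP at [219.131, 504.48, 249.981] pointing down, gripper open.
Joint ranges: [-2.65, 2.65], [-0.97, 1.79], [-1.3, 1.35], [-1.93, 2.1], [-1.47, 1.37], [-3.14, 3.14]. Speed limits (rad/s): [2.57, 2.57, 3.14, 3.14, 3.14, 3.14].

## Interface

Orientations are given as [roll, pitch, yaw] about the fixed x, y, z axes, in that order (R = Rz(yaw) Ry(pitch) Rx(roll)).
In Python, from bench import bot, solve_ik, imaging gives the robot as it stands. Calls block until the motion is done:
- bot.move_ptp(position, orientation): joint-space move of the TCP to a pose.
- bot.movel(position, rot=None, max_speed=150, threshold=None): straight line of the TCP; rot=None keeps the orientation; max_speed is the mean speed in mm/s. With threshold (N) it stops when the force on the tool has changed by that much, and returns True; else False.
- bot.move_j(angles): joint-space move.
- bot.grip(opening, effort=None): opening from 0.0 (shut) to 1.0 (fully open); effort is the grip in N (None keeps the last); returns when the fingers have stopped.
- bot.dwell(seconds).
- solve_ik(position, orientation): joint angles nearest the present ones, or None.
- bot.get_state(): the state.
- imaging.capture(name): name is "scene" or "top" or "wrist"; returns the picture (480x640x3 uint8, blue, green, red); there is no depth.
- imaging.camera_model(name): a dict with "K" (3x3 intrinsics, pixels), "position" and "rotation" of the camera in the world. Camera axes: x right, y up, looking along -z (the intrinsics and any distortion apply to the point x, -y, -z); pixel columns grow to the right and rows downward; lengths in mm; the calibration is good to about 2 mm. A picture is of the moment at which its call begins: read the wrist's pose just before it. camera_model takes no time and is no camera call; for the wrist camera it gives the pose at the moment of the call.
A pose or a line that the arm cannot do raises bot.IKError and nothing moves.
- bot.sign_off(): hands the job in; it is judged then, once.
The state is a dict: "t": time; "qpos": joint angles; "joint_velocities": joint speeds; "effort": joint torques, N m; "tcp_pos": TCP position; "orientation": TCP orientation; "contact_force": force on the tool from outside, world axes, zero at the start; "wrist_torque": the same for the moment, N m; "opening": opening from 0.0 (shut) to 1.0 (fully open); "gripper_force": force on a finger pad.
Only numpy, scipy, OpenCV 4.12 (cv2) and the standard library are available. Lean on these libraries where they do the work, as an engineer would, in place of code of your own. Each camera call takes 0.05 s, during which the arm holds its last target. There are 200 camera calls.

## Working session

There is one attempt and no reset: what is moved stays moved. The work goes in short steps, each a Python script; the robot and the scene stay as the last script left them, time stands still between calls to the robot, and variables do not carry over. Pictures are saved under pics/ and viewed, at most 10 in all, crops included, and the job is handed in when it is done.

```bash
mkdir -p pics; python3 - <<'E'
from bench import bot, imaging
import cv2
for n in("scene","top"):
    cv2.imwrite(f"pics/{n}0.png",imaging.capture(n)); m=imaging.camera_model(n); print(n,m)
print(bot.get_state())
E
```

```text
scene {'K': array([[477.34185059,   0.        , 314.47469116],
       [  0.        , 477.34185059, 234.54675921],
       [  0.        ,   0.        ,   1.        ]]), 'position': array([1140.94282367,  236.59782778,  609.10226525]), 'rotation': array([0.89592601, 0.01661911, 1.97710154])}
top {'K': array([[498.04180552,   0.        , 329.86898549],
       [  0.        , 498.04180552, 239.06553141],
       [  0.        ,   0.        ,   1.        ]]), 'position': array([387.32002879,   4.86168795, 965.321117  ]), 'rotation': array([ 0.189703  , -0.02152556, -1.59307406])}
{'t': 0.1, 'qpos': array([ 1.02679359e+00,  3.26851973e-01, -1.93492399e-01,  1.05202209e+00,
        8.26185109e-06,  1.43658021e+00]), 'joint_velocities': array([-0.00126579, -0.00085116,  0.00095676,  0.0014021 ,  0.00077418,
       -0.00070896]), 'effort': array([ 3.75431964e-04, -4.44238472e+01,  2.63038284e+01,  7.86745688e-03,
       -1.33842200e-04, -1.28333329e-05]), 'tcp_pos': array([218.85966612, 504.02995549, 249.28658498]), 'orientation': array([-3.14003775e+00, -2.18292512e-04,  2.73180586e+00]), 'contact_force': array([0.41425449, 0.40537536, 0.41837869]), 'wrist_torque': array([-0.03692703,  0.01713131,  0.01958123]), 'gripper_force': 0.0, 'opening': 0.9991646906457613}
```

View pics/top0.png

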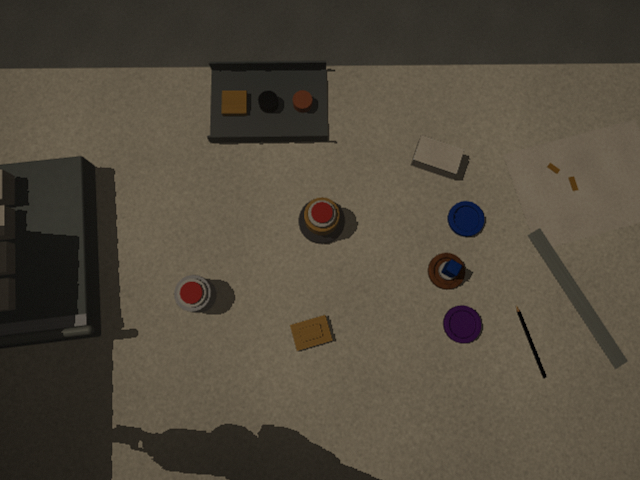

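View pics/scene0.png

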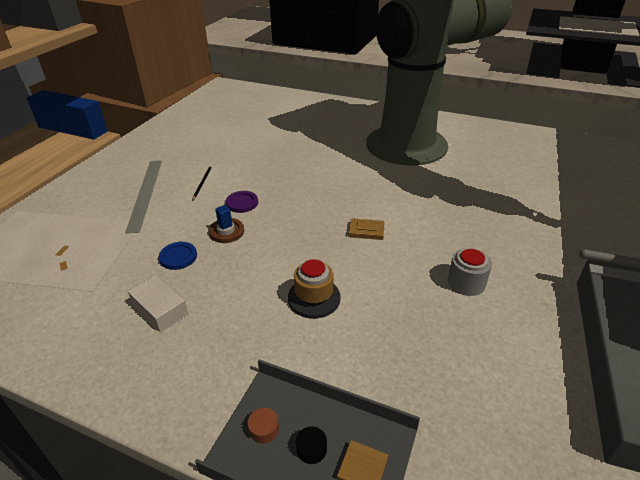

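Top view: the tool is the blue handle at (452,269) in the brown dish at (447,270). The blue dish (466,219) and the purple dish (462,324) are decoys. The gold roll's cap is at (322,213) top and (314,268) scene; the similar red cap at (192,293) is on the silver roll, and the disc at (303,100) in the tray is loose clutter. I choose the brown dish with the tool, and the cap on gold.

```bash
cat > h.py <<'E'
import numpy as np, cv2
from scipy.spatial.transform import Rotation as R
from bench import bot, solve_ik, imaging
def ray(m,uv):
    K=np.array(m["K"]); d=np.linalg.inv(K)@[uv[0],uv[1],1]
    return np.array(m["position"]), R.from_euler("xyz",m["rotation"]).as_matrix()@(d*[1,-1,-1])
def plane(m,uv,z):
    p,d=ray(m,uv); return p+d*(z-p[2])/d[2]
def tri(a,b):
    (p,d),(q,e)=a,b; s=np.linalg.lstsq(np.c_[d,-e],q-p,rcond=None)[0]
    x,y=p+d*s[0],q+e*s[1]; return (x+y)/2,np.linalg.norm(x-y)
def blobs(mask,amin=30):
    n,l,st,c=cv2.connectedComponentsWithStats(mask.astype(np.uint8),connectivity=8)
    return [(c[i].round(1),st[i]) for i in range(1,n) if st[i,4]>=amin]
def hsv(im): 
    h=cv2.cvtColor(im,cv2.COLOR_BGR2HSV).astype(int); return h[...,0],h[...,1],h[...,2]
def red(im): h,s,v=hsv(im); return ((h<5)|(h>174))&(s>190)&(v>110)
def blue(im): h,s,v=hsv(im); return (h>108)&(h<125)&(s>150)&(v>35)
def brown(im): h,s,v=hsv(im); return (h<14)&(s>110)&(v>25)
E
python3 - <<'E'
from h import *
for n in("top","scene"):
    im=cv2.imread(f"pics/{n}0.png")
    for f in(red,blue,brown): print(n,f.__name__,[(c.tolist(),s.tolist()) for c,s in blobs(f(im))])
im=cv2.imread("pics/top0.png"); m=imaging.camera_model("top")
cv2.imwrite("pics/crop.png",cv2.resize(im[170:350,280:500],None,fx=3.3,fy=3.3,interpolation=cv2.INTER_CUBIC))
t,s=imaging.camera_model("top"),imaging.camera_model("scene")
print(tri(ray(t,(322,213)),ray(s,(314,268))),tri(ray(t,(453,267)),ray(s,(223,209))),plane(t,(447,270),12),plane(s,(226,229),12))
E
```

```text
top red []
top blue [([466.0, 218.6], [448, 202, 36, 34, 949]), ([452.7, 267.2], [442, 260, 20, 16, 161])]
top brown [([302.1, 100.6], [292, 90, 21, 22, 359]), ([321.6, 212.0], [311, 202, 22, 21, 364]), ([442.8, 271.2], [428, 253, 36, 36, 604]), ([190.9, 292.3], [180, 282, 23, 22, 406])]
scene red [([472.8, 256.1], [461, 249, 24, 15, 262]), ([313.1, 267.2], [302, 260, 23, 16, 281])]
scene blue [([84.0, 117.8], [59, 97, 48, 42, 1252]), ([224.5, 216.1], [216, 205, 16, 24, 233]), ([177.6, 255.0], [159, 242, 38, 27, 781])]
scene brown [([80.1, 3.5], [76, 0, 10, 10, 32]), ([159.6, 4.1], [152, 0, 17, 11, 48]), ([175.1, 3.2], [168, 0, 16, 8, 32]), ([191.4, 18.7], [169, 0, 37, 39, 313]), ([131.1, 19.0], [119, 3, 28, 31, 240]), ([145.5, 14.0], [138, 3, 15, 24, 79]), ([162.5, 12.3], [158, 7, 10, 12, 31]), ([164.4, 28.2], [160, 22, 10, 12, 30]), ([181.2, 36.7], [174, 25, 18, 23, 88]), ([149.9, 33.8], [141, 30, 17, 8, 37]), ([203.2, 49.2], [194, 33, 16, 30, 110]), ([86.5, 52.3], [75, 34, 22, 40, 240]), ([139.1, 53.9], [127, 35, 28, 46, 343]), ([165.9, 43.4], [157, 34, 17, 21, 85]), ([56.7, 53.1], [50, 48, 13, 11, 43]), ([183.5, 71.1], [166, 49, 39, 42, 309]), ([125.4, 57.0], [118, 51, 16, 12, 37]), ([182.8, 57.5], [177, 50, 13, 15, 59]), ([43.3, 59.6], [38, 56, 13, 8, 33]), ([71.9, 75.5], [46, 57, 67, 39, 510]), ([157.0, 66.1], [152, 60, 12, 12, 33]), ([206.7, 70.0], [201, 63, 11, 13, 46]), ([148.4, 93.1], [139, 78, 22, 29, 121]), ([161.8, 85.1], [158, 78, 9, 15, 36]), ([132.1, 89.3], [128, 82, 9, 13, 32]), ([227.4, 232.4], [209, 218, 35, 25, 406]), ([472.6, 256.6], [461, 249, 24, 17, 321]), ([312.9, 267.6], [301, 259, 25, 18, 345]), ([262.9, 424.8], [247, 408, 32, 35, 899])]
(array([607.85688149,  -4.12635581,  70.08835694]), np.float64(1.393130405513647)) (array([ 504.75771618, -245.22211978,   57.31006109]), np.float64(0.810587153026314)) [ 504.81037548 -245.2119445    12.        ] [ 510.65356385 -242.09692948   12.        ]
```

View pics/crop.png

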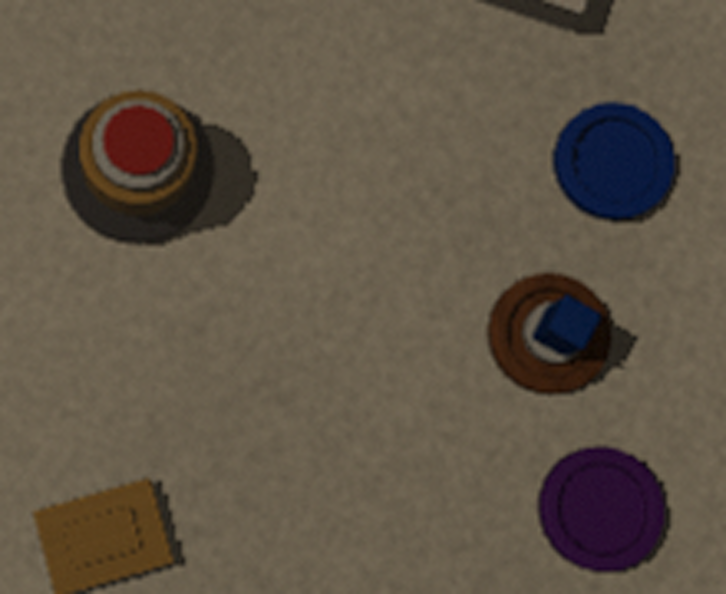

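The crop confirms it: blue handle in the brown dish at crop (570,322), turned about 30°, with the red cap on the gold roll at (140,140). Next I take close wrist views.

```bash
python3 - <<'E'
from h import *
import json
def shot(n,pos,yaw):
    bot.move_ptp(pos,[np.pi,0,yaw]); bot.dwell(.3)
    m=imaging.camera_model("wrist"); im=imaging.capture("wrist")
    cv2.imwrite(f"pics/{n}.png",im); json.dump({k:np.array(v).tolist() for k,v in m.items()},open(f"pics/{n}.json","w"))
    print(n,m["position"],m["rotation"],bot.get_state()["tcp_pos"],bot.get_state()["t"]); return im
a=shot("w_cap",[608,-4,260],2.73)
b=shot("w_tool",[505,-245,230],2.73)
print(imaging.camera_model("wrist")["K"])
cv2.imwrite("pics/both.png",cv2.resize(np.hstack([a,b]),(800,300),interpolation=cv2.INTER_AREA))
E
```

```text
w_cap [542.67501941  24.1532098  384.08299349] [-2.77975791e-01 -9.80881565e-04  1.15901698e+00] [607.98244971  -3.62224506 260.03618286] 2.7333
w_tool [ 440.23068804 -216.53708251  354.11140206] [-2.78136924e-01 -9.96867149e-04  1.15996458e+00] [ 505.47081609 -244.27344818  230.04364522] 4.1167
[[361.85127813   0.         314.83293471]
 [  0.         361.85127813 240.35215171]
 [  0.           0.           1.        ]]
```

View pics/both.png

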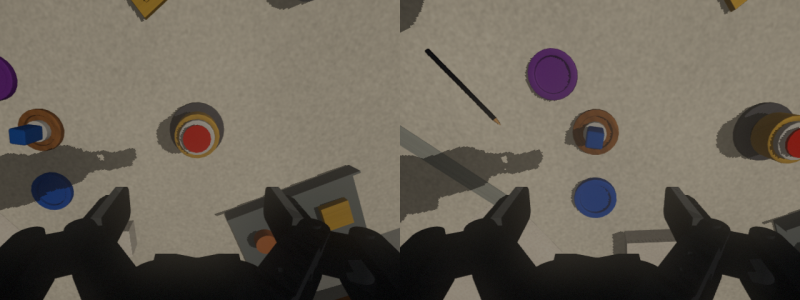

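Left half: the cap is at about (197,139). Right half: the tool handle is at (594,135) in the brown dish, and the handle's sides are nearly square to the image. I'll measure at full resolution.

```bash
python3 - <<'E'
from h import *
import json
L=lambda n:(cv2.imread(f"pics/{n}.png"),json.load(open(f"pics/{n}.json")))
a,ma=L("w_cap"); b,mb=L("w_tool")
h,s,v=hsv(a); print("cap hsv",h[222,314],s[222,314],v[222,314])
mask=((h<8)|(h>172))&(s>150)&(v>80)
for c,st in blobs(mask,200): print("red",c,st, plane(ma,c,74).round(1))
g=(h>9)&(h<28)&(s>90)
for c,st in blobs(g,200):
    print("gold",c,st)
h,s,v=hsv(b)
for c,st in blobs(blue(b)|((h>105)&(h<125)&(s>90)),60): print("blue",c,st)
br=(h<16)&(s>70)&(v>30)
for c,st in blobs(br,200):
    y,x=np.where(br); print("brown",c,st)
cv2.imwrite("pics/crops.png",np.hstack([cv2.resize(i,(400,400),interpolation=cv2.INTER_CUBIC) for i in (b[165:255,270:360],a[165:265,265:365])]))
E
```

```text
cap hsv 3 200 125
red [314.5 221.7] [ 293  200   44   44 1522] [608.2  -4.4  74. ]
gold [236.5  10.2] [210   0  58  31 940]
gold [ 71.4 204.8] [  29  174   74   68 2398]
gold [314.6 210.4] [ 279  178   73   75 1675]
gold [538.  341.9] [ 508  316   59   54 2050]
gold [423.4 385.5] [ 406  367   41   39 1055]
blue [311.4 223.1] [297 206  30  33 736]
blue [312.  316.6] [ 279  286   67   62 3170]
brown [313.6 208.2] [ 276  174   74   74 2870]
brown [629.3 229.9] [616 205  24  48 888]
```

View pics/crops.png

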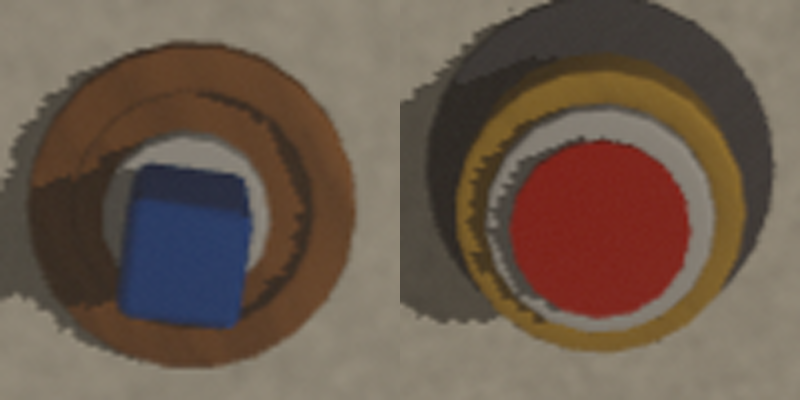

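```bash
python3 - <<'E'
from h import *
import json
L=lambda n:(cv2.imread(f"pics/{n}.png"),json.load(open(f"pics/{n}.json")))
a,ma=L("w_cap"); b,mb=L("w_tool")
h,s,v=hsv(b); reg=np.zeros(h.shape,bool); reg[195:245,290:335]=1
bl=(h>105)&(h<125)&(s>90)&reg
print("v pct",np.percentile(v[bl],[5,25,50,75,95]))
t=bl&(v>np.percentile(v[bl],75)*.75)
t=cv2.morphologyEx(t.astype(np.uint8),cv2.MORPH_OPEN,np.ones((3,3)))
y,x=np.where(t); P=np.array([plane(mb,(i,j),60)[:2] for i,j in zip(x,y)],np.float32)
print("handle",cv2.minAreaRect(P),P.mean(0), np.c_[x,y].mean(0))
for z in(0,12):
    print("dish",z,plane(mb,(313,211),z).round(1))
br=((h<16)&(s>70)&(v>25)&(np.indices(h.shape)[1]<400)).astype(np.uint8)
c=max(cv2.findContours(br,0,cv2.CHAIN_APPROX_NONE)[0],key=cv2.contourArea)
Q=np.array([plane(mb,p[0],12)[:2] for p in c],np.float32); print(cv2.minEnclosingCircle(Q))
w=(s<45)&(v>90)&reg; print("white",blobs(w,20))
A=lambda m,f,u:ray(m,u)
t_,s_=imaging.camera_model("top"),imaging.camera_model("scene")
rs=[ray(ma,(314.5,221.7)),ray(t_,(321.6,212)),ray(s_,(313,267.4))]
for i,j in((0,1),(0,2),(1,2)): print("cap",tri(rs[i],rs[j]))
E
```

```text
v pct [ 72.  96.  98.  99. 101.]
handle ((503.1689147949219, -246.6359100341797), (22.01412582397461, 22.783533096313477), 58.364952087402344) [ 502.9885  -246.62431] [311.46086957 223.67971014]
dish 0 [ 504.5 -246.1    0. ]
dish 12 [ 502.3 -245.1   12. ]
((502.84100341796875, -245.94265747070312), 35.95329666137695)
white [(array([316.9, 203.5]), array([298, 196,  32,  30, 216], dtype=int32))]
cap (array([606.76863423,  -3.83269729,  81.96422438]), np.float64(0.6247509991815853))
cap (array([608.65024401,  -4.7163475 ,  71.79513052]), np.float64(0.1646187878991374))
cap (array([609.45086665,  -4.23308123,  72.63868499]), np.float64(0.38320549248351415))
```

```bash
python3 - <<'E'
from h import *
o=[np.pi,0,2.589]
bot.grip(.75)
bot.move_ptp([503,-246.6,130],o)
hit=bot.movel([503,-246.6,40],max_speed=60,threshold=6)
bot.dwell(.2); print(hit,bot.get_state()["tcp_pos"])
bot.grip(0,80); s=bot.get_state(); print(s["opening"],s["gripper_force"],s["contact_force"])
bot.movel([503,-246.6,160],max_speed=100)
bot.move_ptp([608.2,-4.4,160],o); bot.dwell(.3)
s=bot.get_state(); print(s["t"],s["opening"],s["gripper_force"],s["contact_force"],s["tcp_pos"],s["orientation"])
a=imaging.capture("wrist"); b=imaging.capture("scene")
cv2.imwrite("pics/held.png",np.hstack([cv2.resize(a[120:420,120:520],(400,300)),cv2.resize(b[140:320,210:450],(400,300))]))
E
```

```text
False [ 503.13371687 -246.69666988   40.24672535]
0.2695288237628793 78.54265809059143 [1.00474694 0.44949288 2.99525933]
9.925 0.2701801613043387 78.32731604576111 [-0.5421894  -0.21995039 -1.91265081] [608.13285323  -5.60392226 160.10251957] [-3.14155818e+00  1.72977026e-04  2.58712423e+00]
```

View pics/held.png

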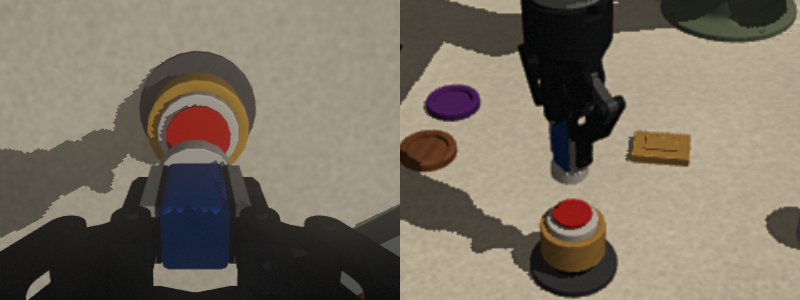

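The tool is held upright between the pads, disc at (569,172) in the right half, directly above the red cap at (572,213). Next is the descent to contact and the stepped press.

```bash
python3 - <<'E'
from h import *
X,Y=608.2,-4.4
bot.movel([X,Y,119],max_speed=60); bot.dwell(.3)
f=lambda: np.mean([ (bot.dwell(.02),bot.get_state()["contact_force"][2])[1] for _ in range(3)])
f0=f(); hit=bot.movel([X,Y,101],max_speed=8,threshold=1.5)
st=bot.get_state(); z=st["tcp_pos"][2]; print("contact",hit,st["tcp_pos"],f0,st["t"])
pk=0; log=[]
if hit:
    for i in range(50):
        z-=.25; bot.movel([X,Y,z],max_speed=5)
        F=f()-f0; log.append((round(float(bot.get_state()["tcp_pos"][2]),2),round(float(F),1)))
        if F>19 or (pk>9 and F<pk-3): break
        pk=max(pk,F)
bot.dwell(.3); print(log,pk,f()-f0,bot.get_state()["t"],bot.get_state()["tcp_pos"],bot.get_state()["wrist_torque"])
E
```

```text
contact True [608.09936373  -4.4006529  109.54102039] -2.001999290905378 12.4333
[(109.26, 4.5), (109.07, 4.2), (108.82, 4.4), (108.59, 5.0), (108.32, 5.7), (108.08, 5.7), (107.83, 5.6), (107.61, 6.1), (107.33, 6.4), (107.08, 6.9), (106.85, 6.9), (106.64, 7.2), (106.44, 7.8), (106.36, 8.8), (106.21, 9.1), (106.09, 10.2), (105.92, 11.4), (105.77, 10.9), (105.57, 11.6), (105.34, 11.4), (104.64, 8.2)] 11.636802006512013 5.554666826197938 19.2417 [608.16841149  -4.32170133 104.18695926] [ 0.19251501 -0.15531462 -0.05827598]
```

The force fell from 11.6 to 5.6 N with a jump in travel, and the total travel matches the cap's 3.6 mm plus the cushion's sink, so the cap has clicked. I'll lift, check, and return the tool.

```bash
python3 - <<'E'
from h import *
o=[np.pi,0,2.589]
bot.movel([608.2,-4.4,160],max_speed=60)
bot.move_ptp([503,-246.4,130],o); bot.dwell(.1)
a=imaging.capture("scene")
bot.movel([503,-246.4,50],max_speed=60); bot.dwell(.2)
hit=bot.movel([503,-246.4,38],max_speed=10,threshold=2.5)
s=bot.get_state(); print("place",hit,s["tcp_pos"],s["contact_force"],s["t"])
if hit or s["tcp_pos"][2]<40.6:
    bot.grip(.75); bot.dwell(.2); bot.movel([503,-246.4,130],max_speed=80); bot.dwell(.2)
    bot.move_ptp([505,-245,230],[np.pi,0,2.73]); bot.dwell(.3)
b=imaging.capture("wrist"); s=bot.get_state(); print(s["t"],s["contact_force"])
cv2.imwrite("pics/end.png",np.hstack([cv2.resize(a[235:325,260:380],(400,300)),cv2.resize(b[160:265,250:390],(400,300))]))
E
```

```text
place True [ 502.92041074 -246.31513724   40.18022463] [ 0.0891414  -0.47367881  5.30190507] 24.0917
27.0833 [-0.28682331 -0.57844867  0.41733139]
```

View pics/end.png

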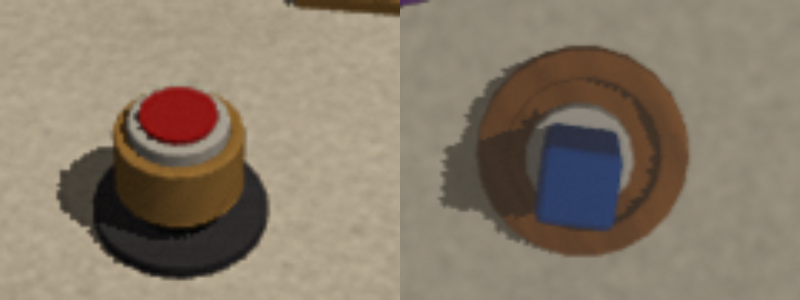

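The tool stands upright in the dish (right half, (580,185)), and the cap looks flush (left half, (178,115)). I'll compare cap pixel heights numerically before and after.

```bash
python3 - <<'E'
from h import *
s=imaging.camera_model("scene")
for im in(cv2.imread("pics/scene0.png"),imaging.capture("scene")): print([(c.tolist(),st.tolist()) for c,st in blobs(red(im),100)])
K=s["K"];Rm=R.from_euler("xyz",s["rotation"]).as_matrix()
for z in(75.5,71.9):
    p=K@((Rm.T@(np.array([608.2,-4.4,z])-s["position"]))*[1,-1,-1]); print(z,p[:2]/p[2])
E
```

```text
[([472.8, 256.1], [461, 249, 24, 15, 262]), ([313.1, 267.2], [302, 260, 23, 16, 281])]
[([472.7, 256.1], [461, 249, 24, 15, 265]), ([313.1, 269.0], [302, 262, 23, 15, 281])]
75.5 [313.29095199 265.63537354]
71.9 [313.33036227 267.24061913]
```

The cap moved 1.8 px down (3.6 mm predicts 1.6 px) and the silver roll has not moved, so the cap is home.

```bash
python3 -c "
from bench import bot
print(bot.sign_off())"
```

```text
the job is handed in; nothing more can be done
None
```

The cap clicked home at a peak of about 12 N, the tool is standing released in its dish, and the job was handed in at about 27 s; sign-off returned no verdict.

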